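# Stock the pantry's slotted tea-tin rack in order

## Task

Put the three tea tins upright into the slotted rack one after another: first the widest tin in slot one (one stud, beside the knob), then the middle one in slot two, then the narrowest in slot three. Lower each tin right down to the floor of its slot before letting go, never drop one, and leave the jar, can and mug alone; the tin from the crate must be set down on the counter and taken again the other way round, as crate and rack leave finger room on different sides.

Things in the scene. Friction and masses are not known exactly. Their poses are not given: they have to be found in the camera images.
- wide_tin: the wide of three upright bare-metal tea tins with paper bands (62, 52, 42 mm wide, else alike): 62 mm wide (x), 30 mm thick (y), 85 mm tall (top 5 mm is a lid 2 mm smaller all round), 0.08 to 0.26 kg; origin: centre of its underside. At the start one tin (which one varies) stands in the crate, the other two free on the counter on the crate's robot side (-x)
- middle_tin: the middle of three upright bare-metal tea tins with paper bands (62, 52, 42 mm wide, else alike): 52 mm wide (x), 30 mm thick (y), 85 mm tall (top 5 mm is a lid 2 mm smaller all round), 0.08 to 0.26 kg; origin: centre of its underside. At the start one tin (which one varies) stands in the crate, the other two free on the counter on the crate's robot side (-x)
- narrow_tin: the narrow of three upright bare-metal tea tins with paper bands (62, 52, 42 mm wide, else alike): 42 mm wide (x), 30 mm thick (y), 85 mm tall (top 5 mm is a lid 2 mm smaller all round), 0.08 to 0.26 kg; origin: centre of its underside. At the start one tin (which one varies) stands in the crate, the other two free on the counter on the crate's robot side (-x)
- crate: open plywood crate fixed to the counter, 79 mm (x) by 124 (y), walls 6 mm thick, 95 tall (10 over the tins), no raised floor. One tin stands near its middle, width along x: at most 13 mm free at its narrow ends (no finger room), about 40 mm beside its broad faces. Lift a tin clear of the walls before moving off. Origin: centre of its underside
- rack: fixed wooden rack, 92 mm (x) by 140 (y), floor 6 mm thick, three slots along x. Four dividers 8 mm thick, 76 long, 104 tall (13 over a seated tin). Slots 36 mm wide: no finger room at a tin's broad faces, only at its narrow ends, open above 20 mm tall rails (36 to 46 mm from the middle). Steel knob sticks out 22 mm, 75 mm up, on the +y end by slot one. Origin: centre of underside
- slot1 (a point): middle of the floor of rack slot one (1 dark stud on its two rails), 6 mm above the counter; x along the slot, y across it, z up; slots are 44 mm apart. A seated tin's origin lies here, its width along the slot
- slot2 (a point): middle of the floor of rack slot two (2 dark studs on its two rails), 6 mm above the counter; x along the slot, y across it, z up; slots are 44 mm apart. A seated tin's origin lies here, its width along the slot
- slot3 (a point): middle of the floor of rack slot three (3 dark studs on its two rails), 6 mm above the counter; x along the slot, y across it, z up; slots are 44 mm apart. A seated tin's origin lies here, its width along the slot
- jar: bystander: amber jar with steel lid, 68 mm diameter, 98 mm tall; origin at the centre of its underside
- can: bystander: food can, 70 mm diameter, 85 mm tall; origin at the centre of its underside
- mug: bystander: white mug, 80 mm diameter, 90 mm tall, handle on its +y; origin at the centre of its underside

How it is judged (in metres and radians):
On the way, in this order (a step that is already met when the one before it is completed fails the run):
1. the wide tin stands let go on the floor of slot 1 (horizontal distance between wide_tin and slot1 below 0.022 m and z of wide_tin in the frame of slot1 between -0.004 and 0.004 m and angle between wide_tin's own z axis and vertical below 0.08 rad and contact force between the fingers and wide_tin below 0.1 N and linear speed of wide_tin below 0.02 m/s), for 0.2 s.
2. the middle tin stands let go on the floor of slot 2 (horizontal distance between middle_tin and slot2 below 0.022 m and z of middle_tin in the frame of slot2 between -0.004 and 0.004 m and angle between middle_tin's own z axis and vertical below 0.08 rad and contact force between the fingers and middle_tin below 0.1 N and linear speed of middle_tin below 0.02 m/s), for 0.2 s.
3. the narrow tin stands let go on the floor of slot 3 (horizontal distance between narrow_tin and slot3 below 0.022 m and z of narrow_tin in the frame of slot3 between -0.004 and 0.004 m and angle between narrow_tin's own z axis and vertical below 0.08 rad and contact force between the fingers and narrow_tin below 0.1 N and linear speed of narrow_tin below 0.02 m/s), for 0.2 s.
At the end, for the whole second after the job is handed in: Widest tin in slot 1, middle tin in slot 2, narrowest in slot 3: each origin within 22 mm horizontally of its slot's middle and within 4 mm of the slot floor's height, upright within 0.08 rad, at rest and let go; jar, can and mug within 30 mm of where they began (all of step 1 and all of step 2 and all of step 3 and distance of each of jar, can, mug from where it was at the start of the episode below 0.03 m); the robot touches nothing.
It fails at once if a tin is dropped or knocked: it moves faster than 0.45 m/s with no finger touching it ((linear speed of wide_tin above 0.45 m/s and contact force between the fingers and wide_tin below 0.05 N) or (linear speed of middle_tin above 0.45 m/s and contact force between the fingers and middle_tin below 0.05 N) or (linear speed of narrow_tin above 0.45 m/s and contact force between the fingers and narrow_tin below 0.05 N)).
It fails at once if jar, can or mug is pushed more than 30 mm away or tipped over 0.3 rad (distance of any of jar, can, mug from where it was at the start of the episode above 0.03 m or angle between any of jar, can, mug's own z axis and vertical above 0.3 rad).
It also fails if it takes over 72 s, if anything falls off the work surface, if the arm or the gripper's body presses on something with over 40 N, if the wrist force passes 120 N, or if a joint passes its speed limit or range.

## Robot

A 6-joint arm with a two-finger parallel gripper is mounted at the origin on the work surface. World frame = base frame: x ahead of the robot, y to its left, z up, the work surface at z = 0. Lengths are in mm, angles in rad, forces in N, time in s.
With the tool pointing down it reaches from about 350 to 975 mm from the base axis. Payload 7.1 kg.
Tool frame: the origin (TCP) lies at the very end of the fingers, on their centre line; the grasp point (between the pads) lies 19 mm behind it; z points along the fingers, y is the line along which they close (so a half turn about z gives the same grasp; the last joint's range is limited). The gripper opens to 88 mm and grips with 3 to 60 N. Pads are 20 mm wide; open, the fingers measure 115 mm over their backs; the gripper's body (75 mm by 178 mm) begins 61 mm behind the grasp point.
Start: joints at [-1.294, 0.423, 1.63, -0, 1.089, -0.019], TCP at [182.209, -597.833, 222.675] pointing down, gripper open.
Joint ranges: [-3, 3], [-0.9, 2.11], [0.09, 2.58], [-1.31, 4.45], [0.11, 2.69], [-2.54, 2.54]. Speed limits (rad/s): [2.39, 2.39, 3.01, 3.14, 3.14, 3.14].

## Interface

Orientations are given as a rotation vector (axis times angle).
In Python, from workcell import ctrl, optics gives the robot as it stands.
- The arm moves only by the shell command python3 -m jog 'ROWS'. ROWS is JSON, a list of rows, each a list of 7 numbers: the shift along the tool's x, y, z in units of 40 mm (1.0 is 40 mm), then the turn, a rotation vector about the tool's x, y, z in units of 6 degrees (1.0 is 6 degrees), then the opening, from 0 (shut) to 1 (fully open). A call has 1 to 20 rows; each row shifts and turns the commanded pose from where the row before left it, along the tool's axes as they then stand; what a row does not reach is not made up. A row lasts 1/10 s, in which the tool goes at most 50 mm and 8.59 degrees, less where a joint would pass 70% of its speed; a pose out of reach is approached as far as the arm can. A call is refused whole if a number of a shift passes 1 or a number of a turn 1, either way. A call with a gripper value outside its range is refused whole. The fingers move at their own pace and stop on an object; the grip force is fixed at half the most. Time passes only in rows, so rows that do not move let the fingers close. It gives the time, the measured TCP pose, the force, the opening and the grip force at its end, in the units of the state.
- ctrl.get_obs(): the state, without advancing time (a new reading comes with each control period).
- optics.get_image(name): name is "side" or "top"; returns the picture (384x512x3 uint8, red, green, blue); there is no depth.
- optics.camera_model(name): a dict with "fov_y" (degrees; the focal length in pixels is half the picture's height over the tangent of half this angle, whatever the lens; pixels are square), "cx", "cy" (the principal point, pixels), "view" (4x4, takes a point from world to camera coordinates). Camera axes: x right, y up, looking along -z (the intrinsics and any distortion apply to the point x, -y, -z); pixel columns grow to the right and rows downward; lengths in mm; the calibration is good to about 2 mm. A picture is of the moment at which its call begins. camera_model takes no time and is no camera call.
- ctrl.close_job(): hands the job in; it is judged then, once.
Trained networks look in the newest picture that a camera, given by its name, has taken for a name from the list of things; names that differ only in an ending like _2 or _b are one class to them, and where a whole thing is asked for, a point or a joint stands for the part that bears it (a point fixed in the world has none). Each returns a list of dicts, best first, with "conf" (0 to 1); they miss things now and then, are a little off and sometimes report something else, mostly with a low value. They report only what shows in the picture. A call takes as long as a camera call.
- optics.masks_of(target, camera): "pixels" (384x512 bool, what is visible of it) and "extent" ([centre column, centre row, width, height] in pixels, round what is visible of it).
The state is a dict: "t": time; "qpos": joint angles; "qvel": joint speeds; "joint_torque": joint torques, N m; "ee_pos": TCP position; "orientation": TCP orientation; "ft_force": force on the tool from outside, world axes, zero at the start; "moment": the same for the moment, N m; "width": finger opening in mm; "grasp_force": force on a finger pad.
Only numpy, scipy, OpenCV 4.12 (cv2) and the standard library are available. Lean on these libraries where they do the work, as an engineer would, in place of code of your own. Each camera call takes 0.05 s, during which the arm holds its last target. There are 200 camera calls.

## Working session

There is one attempt and no reset: what is moved stays moved. The work goes in short steps, Python scripts to look and compute and a shell command to move; the robot and the scene stay as the last step left them, time stands still between calls to the robot, and variables do not carry over. Pictures are saved under pics/ and viewed, at most 10 in all, crops included, and the job is handed in when it is done.

```bash
mkdir -p pics
python3 - <<'E'
from workcell import ctrl, optics
import cv2,numpy as np
o=ctrl.get_obs();print({k:np.round(v,3).tolist() for k,v in o.items()})
for n in("side","top"):
    m=optics.camera_model(n);print(n,{k:(np.round(v,3).tolist() if not isinstance(v,str) else v) for k,v in m.items()})
    cv2.imwrite(f"pics/{n}0.png",optics.get_image(n)[:,:,::-1])
    for t in("wide_tin","middle_tin","narrow_tin","crate","rack","jar","can","mug"):
        print(t,[(round(d["conf"],2),np.round(d["extent"]).tolist()) for d in optics.masks_of(t,n)][:3])
E
```

```text
{'t': 0.0, 'qpos': [-1.294, 0.424, 1.631, -0.0, 1.089, -0.019], 'qvel': [0.0, -0.001, 0.0, 0.002, 0.0, 0.001], 'joint_torque': [-0.002, -54.464, -27.366, 0.064, 0.023, -0.0], 'ee_pos': [182.049, -597.329, 221.929], 'orientation': [-3.106, -0.463, 0.0], 'ft_force': [0.25, 0.208, -0.415], 'moment': [0.022, -0.045, -0.023], 'grasp_force': 0.0, 'width': 87.778}
side {'fov_y': 57.968, 'cx': 253.071, 'cy': 192.117, 'view': [[-0.987, -0.161, -0.018, 585.283], [0.082, -0.592, 0.802, -139.201], [-0.139, 0.79, 0.598, -918.418], [0.0, 0.0, 0.0, 1.0]]}
wide_tin [(0.89, [304.0, 308.0, 31.0, 37.0])]
middle_tin [(0.7, [242.0, 275.0, 26.0, 28.0]), (0.68, [172.0, 256.0, 36.0, 48.0]), (0.67, [290.0, 136.0, 18.0, 28.0])]
narrow_tin [(0.84, [305.0, 273.0, 22.0, 36.0])]
crate [(0.79, [240.0, 279.0, 38.0, 71.0])]
rack [(0.78, [268.0, 166.0, 37.0, 50.0])]
jar []
can [(0.76, [292.0, 136.0, 16.0, 27.0])]
mug [(0.85, [173.0, 256.0, 34.0, 50.0])]
top {'fov_y': 52.534, 'cx': 257.674, 'cy': 191.511, 'view': [[-0.028, -1.0, 0.0, -35.438], [0.982, -0.028, 0.186, -609.355], [-0.186, 0.005, 0.983, -1156.048], [0.0, 0.0, 0.0, 1.0]]}
wide_tin [(0.82, [149.0, 249.0, 19.0, 20.0])]
middle_tin [(0.51, [168.0, 203.0, 15.0, 21.0])]
narrow_tin [(0.74, [180.0, 250.0, 16.0, 15.0])]
crate [(0.83, [167.0, 204.0, 45.0, 36.0]), (0.33, [318.0, 198.0, 56.0, 50.0])]
rack [(0.58, [315.0, 201.0, 55.0, 49.0])]
jar [(0.71, [248.0, 156.0, 19.0, 30.0])]
can [(0.81, [398.0, 213.0, 32.0, 25.0])]
mug [(0.71, [145.0, 251.0, 18.0, 23.0]), (0.69, [180.0, 147.0, 36.0, 28.0])]
```

Run:
```python
import cv2
a=cv2.imread("pics/top0.png");b=cv2.imread("pics/side0.png")
cv2.imwrite("pics/top0z.png",cv2.resize(a[120:290,110:430],None,fx=2.5,fy=2.5,interpolation=cv2.INTER_CUBIC))
cv2.imwrite("pics/side0z.png",cv2.resize(b[90:350,120:400],None,fx=2.3,fy=2.3,interpolation=cv2.INTER_CUBIC))
```

```text
(no output)
```

View pics/top0z.png

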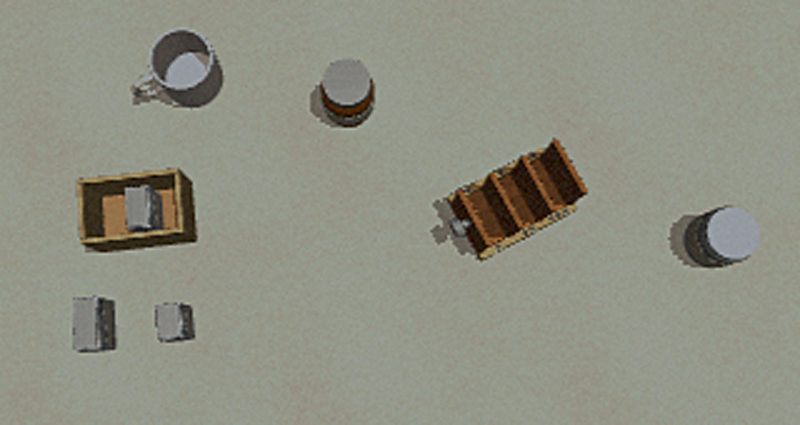

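View pics/side0z.png

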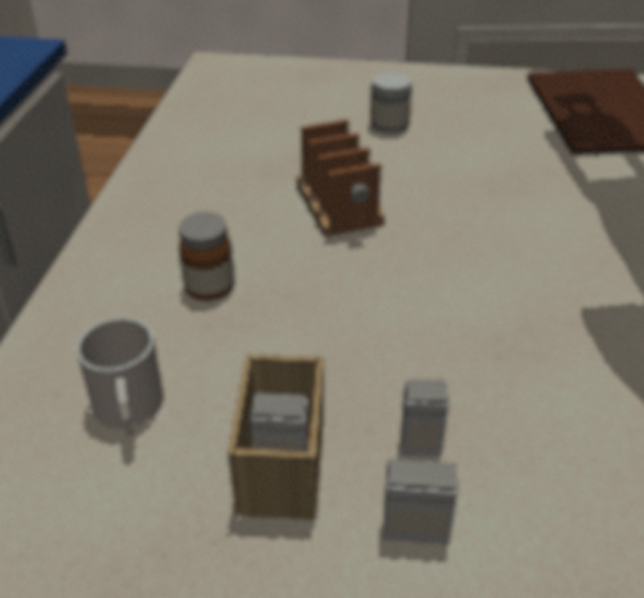

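```bash
cat > h.py <<'E'
import numpy as np, cv2
from scipy.optimize import minimize
from workcell import ctrl, optics
U=4
def cam(n):
    m=optics.camera_model(n); f=192/np.tan(np.radians(m["fov_y"])/2)
    return np.array(m["view"]),f,m["cx"],m["cy"]
def proj(c,P):
    V,f,cx,cy=c; q=P@V[:3,:3].T+V[:3,3]
    return np.c_[cx-f*q[:,0]/q[:,2], cy+f*q[:,1]/q[:,2]]
def box(x0,x1,y0,y1,z0,z1): return np.array([[x,y,z] for x in(x0,x1) for y in(y0,y1) for z in(z0,z1)],float)
Q=[[0,1,3,2],[4,5,7,6],[0,1,5,4],[2,3,7,6],[0,2,6,4],[1,3,7,5]]
N=np.array([[-1,0,0],[1,0,0],[0,-1,0],[0,1,0],[0,0,-1],[0,0,1.]])
def tin(w): return [box(-w/2,w/2,-15,15,0,80),box(-w/2+2,w/2-2,-13,13,80,85)]
RACK=[box(-46,46,-70,70,0,6)]+[box(-38,38,y-4,y+4,6,104) for y in(-66,-22,22,66)]+[box(s-5,s+5,-70,70,6,20) for s in(-41,41)]
CRATE=[box(-39.5,39.5,-62,-56,0,95),box(-39.5,39.5,56,62,0,95),box(-39.5,-33.5,-56,56,0,95),box(33.5,39.5,-56,56,0,95),box(-34,34,-56,56,0,.5)]
def place(boxes,p):
    x,y,th=p[:3]; z=p[3] if len(p)>3 else 0
    c,s=np.cos(th),np.sin(th); R=np.array([[c,-s,0],[s,c,0],[0,0,1]])
    return [b@R.T+[x,y,z] for b in boxes],R
def labels(c,boxes,p,win):
    x0,y0,w,h=win; L=np.zeros((h*U,w*U),np.uint8); B,R=place(boxes,p)
    C=-c[0][:3,:3].T@c[0][:3,3]; F=[]
    for i,b in enumerate(B):
        for k in range(6):
            v=b[Q[k]]; n=R@N[k]; m=v.mean(0)
            if n@(C-m)>0: F.append((np.linalg.norm(C-m),6*i+k+1 if False else k+1,v))
    for d,l,v in sorted(F,key=lambda t:-t[0]):
        uv=(proj(c,v)-[x0,y0]+.5)*U-.5
        cv2.fillConvexPoly(L,np.round(uv*16).astype(np.int32),l,shift=4)
    return L
def score(p,boxes,views):
    e=0
    for c,img,win in views:
        L=labels(c,boxes,p,win); x,y,w,h=win
        A=np.stack([cv2.resize((L==k).astype(np.float32),(w,h),interpolation=cv2.INTER_AREA).ravel() for k in range(7) if (L==k).any()],1)
        I=img[y:y+h,x:x+w].reshape(-1,3).astype(float)
        s,*_=np.linalg.lstsq(A,I,rcond=None)
        e+=np.minimum((A@s-I)**2,3000).mean()
    return e
def fit(boxes,p0,imgs,names=("side","top"),pad=8,steps=(12,12,.25)):
    V=[]
    for n in names:
        c=cam(n); uv=np.vstack([proj(c,b) for b in place(boxes,p0)[0]])
        a=np.floor(uv.min(0)-pad).astype(int).clip(0); b=np.ceil(uv.max(0)+pad).astype(int)
        b=np.minimum(b,[511,383]); V.append((c,imgs[n],(a[0],a[1],*(b-a))))
    best=None
    for sc in (1,.5,-.7,.2):
        q=np.array(p0 if best is None else best.x,float)
        S=np.vstack([q]+[q+sc*np.eye(len(q))[i]*steps[i] for i in range(len(q))])
        r=minimize(score,q,args=(boxes,V),method="Nelder-Mead",options=dict(initial_simplex=S,xatol=.05,fatol=.01,maxiter=200))
        if best is None or r.fun<best.fun: best=r
    return best.x,best.fun
def ground(n,u,v,z):
    V,f,cx,cy=cam(n); d=V[:3,:3].T@np.array([(u-cx)/f,-(v-cy)/f,-1]); C=-V[:3,:3].T@V[:3,3]
    return C+d*(z-C[2])/d[2]
def grab(k=1): return {n:np.mean([optics.get_image(n) for _ in range(k)],0) for n in("side","top")}
E
cat > fit0.py <<'E'
from h import *
np.set_printoptions(precision=2,suppress=True)
import os
if not os.path.exists("im0.npz"): np.savez("im0.npz",**grab(6))
im=dict(np.load("im0.npz"))
st={"rack":(RACK,ground("top",316,200,90)[:2],-.45),"wide":(tin(62),ground("top",145,249,85)[:2],0),"narrow":(tin(42),ground("top",178,249,85)[:2],0),"crate":(CRATE,ground("top",162,204,95)[:2],.05)}
for k,(b,xy,th) in st.items():
    for nm in (("side","top"),("side",),("top",)):
        p,f=fit(b,[*xy,th],im,nm,steps=(12,12,.15)); print(k,nm,np.r_[p,f])
        if len(nm)==2: p2=p
    p,f=fit(b,[*p2,0],im,steps=(5,5,.1,6)); print(k,"with z",np.r_[p,f])
    if k=="crate": C=p2
for w in(42,52,62):
    xy=ground("top",165,204,85)[:2]
    b=tin(w)
    p,f=fit(b,[*xy,C[2]],im,("top",),pad=-1,steps=(8,8,.1)); print("cratetin",w,np.r_[p,f])
E
time python3 fit0.py
```

```text
rack ('side', 'top') [ 582.74 -232.49    0.43  656.89]
rack ('side',) [ 583.28 -226.87    0.44  337.53]
rack ('top',) [ 579.2  -234.84    0.47  240.  ]
rack with z [ 582.53 -234.93    0.45   -6.25  621.4 ]
wide ('side', 'top') [440.34 291.85   0.05 534.32]
wide ('side',) [444.68 303.5    0.15 388.17]
wide ('top',) [439.12 291.55   0.07  63.98]
wide with z [440.62 296.01   0.06 -16.   443.08]
narrow ('side', 'top') [440.53 192.79   0.12 235.07]
narrow ('side',) [443.83 197.46   0.11  93.15]
narrow ('top',) [439.92 192.54   0.11  70.95]
narrow with z [440.68 193.52   0.12  -5.17 210.13]
crate ('side', 'top') [578.49 238.81   0.09 574.11]
crate ('side',) [579.66 242.09   0.1  306.16]
crate ('top',) [578.22 238.34   0.09 219.94]
crate with z [578.99 239.48   0.09  -4.66 537.5 ]
cratetin 42 [579.   232.15   0.01 431.16]
cratetin 52 [579.15 232.32   0.02 616.9 ]
cratetin 62 [572.36 231.91   0.06 639.18]
real	0m30.777s
user	0m24.556s
sys	0m0.372s
```

```bash
cat > ov.py <<'E'
from h import *
def overlay(im,n,items,win,s,out):
    x,y,w,h=win; I=cv2.resize(im[n][y:y+h,x:x+w,::-1].astype(np.uint8),None,fx=s,fy=s,interpolation=cv2.INTER_CUBIC); c=cam(n)
    for boxes,p in items:
        for b in place(boxes,p)[0]:
            uv=(proj(c,b)-[x,y]+.5)*s
            for q in Q:
                cv2.polylines(I,[np.round(uv[q]*16).astype(np.int32)],True,(0,255,0),1,cv2.LINE_AA,4)
    return I
if __name__=="__main__":
    im=dict(np.load("im0.npz"))
    it=[(RACK,[579.2,-234.8,.47]),(tin(62),[439.1,291.5,.07]),(tin(42),[439.9,192.5,.11]),(CRATE,[578.2,238.3,.09])]
    A=overlay(im,"side",it,(200,130,140,200),4,"");
    cv2.imwrite("pics/ovs.png",cv2.resize(A,None,fx=.75,fy=.75))
    B=overlay(im,"top",it,(125,165,230,105),3.4,""); cv2.imwrite("pics/ovt.png",B)
E
python3 ov.py
```

```text
(no output)
```

View pics/ovs.png

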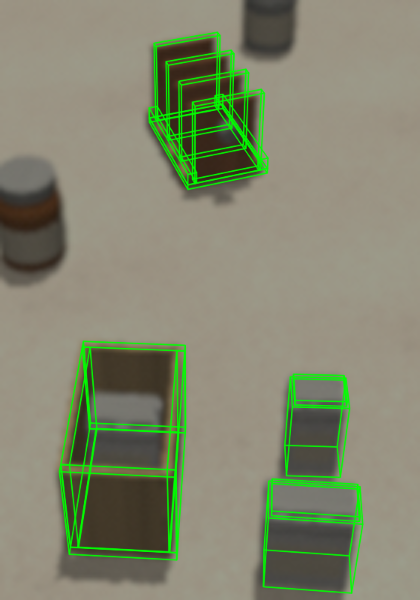

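View pics/ovt.png

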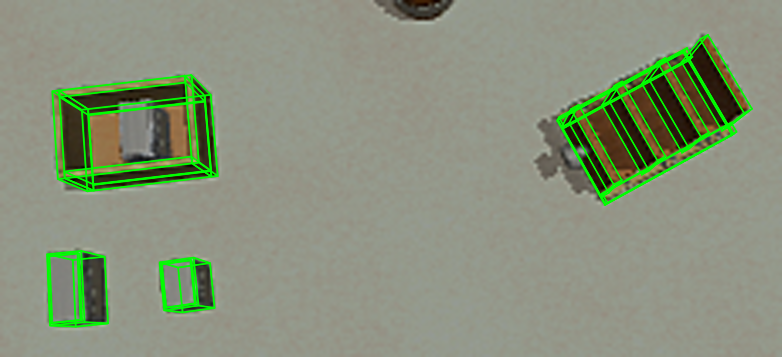

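```bash
sed -i 's/6\*i+k+1 if False else k+1/6*i+k+1/; s/range(7) if/range(64) if/' h.py
cat > fit1.py <<'E'
from h import *
np.set_printoptions(precision=2,suppress=True)
im=dict(np.load("im0.npz"))
st={"rack":(RACK,[579,-234,.45]),"wide":(tin(62),[439,291,.07]),"wide52":(tin(52),[439,291,.07]),"narrow":(tin(42),[440,192,.11]),"crate":(CRATE,[578,238,.09])}
for k,(b,p0) in st.items():
    for nm in (("top",),("side",)):
        p,f=fit(b,p0,im,nm,steps=(6,6,.1)); print(k,nm,np.r_[p,f])
        if nm==("top",): C=p
    if k=="crate":
      for w in(42,52,62):
        def rel(q): # crate+tin
            c,s=np.cos(q[2]),np.sin(q[2]); return [b@np.array([[c,s,0],[-s,c,0],[0,0,1]])+[q[0],q[1],0] for b in tin(w)]
        V=[(cam("top"),im["top"],(138,180,56,46))]
        r=min((minimize(lambda q:score(C,CRATE+rel(q),V),[0,y,0],method="Nelder-Mead",options=dict(initial_simplex=[[0,y,0],[3,y,0],[0,y+5,0],[0,y,.1]])) for y in(-8,0,8)),key=lambda r:r.fun)
        c,s=np.cos(C[2]),np.sin(C[2]); print(w,r.x,r.fun,C[0]+c*r.x[0]-s*r.x[1],C[1]+s*r.x[0]+c*r.x[1],C[2]+r.x[2])
for n,(u,v,h) in dict(jar=(248,150,98),can=(402,213,85),mug=(182,147,90)).items(): print(n,ground("top",u,v,h))
E
python3 fit1.py
```

```text
rack ('top',) [ 580.78 -234.62    0.46  174.77]
rack ('side',) [ 584.34 -224.68    0.45  353.52]
wide ('top',) [439.56 291.67   0.07  55.77]
wide ('side',) [443.68 303.78   0.08 341.81]
wide52 ('top',) [434.9  291.15   0.08 107.1 ]
wide52 ('side',) [442.62 303.94   0.29 384.35]
narrow ('top',) [439.39 192.45   0.12  64.49]
narrow ('side',) [442.98 196.41   0.06  92.51]
crate ('top',) [578.22 238.37   0.09 199.3 ]
crate ('side',) [580.12 239.72   0.1  247.23]
42 [ 0.64 -6.34 -0.1 ] 133.18233405770016 579.4065448015739 232.1078853155958 -0.015358689751606591
52 [-0.78 -6.52 -0.03] 114.99706537545711 578.0112357394055 231.80333313742244 0.05404147014856167
62 [-6.11 -6.22 -0.01] 135.99136402104872 572.6770220328443 231.6450994759776 0.07925588654279789
jar [731.05 -26.31  98.  ]
can [ 524.69 -485.47   85.  ]
mug [748.89 178.11  90.  ]
```

```bash
cat > go.py <<'E'
import sys,numpy as np
from scipy.spatial.transform import Rotation as R
from workcell import ctrl
# usage: go.py x y z a_deg [x y z a ...]: successive moves; shift in the tool frame AFTER turning, units
o=ctrl.get_obs(); p=np.array(o["ee_pos"]); M=R.from_rotvec(o["orientation"]).as_matrix()
a=np.degrees(np.arctan2(M[1,0],M[0,0])); print("t",round(o["t"],2),"at",np.round(p,1),"a",round(a,2),"tilt",np.round(M[:2,2],3),"w",round(o["width"],1),"gf",round(o["grasp_force"],1),"ft",np.round(o["ft_force"],1))
v=list(map(float,sys.argv[1:]))
for i in range(0,len(v),4):
    q=np.array(v[i:i+3]); b=v[i+3]; t=np.radians(b); T=np.array([[np.cos(t),np.sin(t),0],[np.sin(t),-np.cos(t),0],[0,0,-1]])
    print("turn z",round(-(b-a)/6,3),"shift",np.round(T.T@(q-p)/40,3)); p,a=q,b
E
python3 go.py 182 -597 180 94 440 -250 180 94 439.6 291.7 150 94 439.6 291.7 38 94
```

```text
t 1.5 at [ 182.2 -597.8  222.7] a 16.95 tilt [0. 0.] w 87.9 gf 0.0 ft [0.3 0.6 0.1]
turn z -12.842 shift [ 0.021 -0.004  1.067]
turn z -0.0 shift [8.204 7.039 0.   ]
turn z -0.0 shift [13.51   0.935  0.75 ]
turn z -0.0 shift [0.  0.  2.8]
```

```bash
python3 -m jog '[[0,0,0.08,0,0,-0.988,0.85],[0,0,0.08,0,0,-0.988,0.85],[0,0,0.08,0,0,-0.988,0.85],[0,0,0.08,0,0,-0.988,0.85],[0,0,0.08,0,0,-0.988,0.85],[0,0,0.08,0,0,-0.988,0.85],[0,0,0.08,0,0,-0.988,0.85],[0,0,0.08,0,0,-0.988,0.85],[0,0,0.08,0,0,-0.988,0.85],[0,0,0.08,0,0,-0.988,0.85],[0,0,0.08,0,0,-0.988,0.85],[0,0,0.08,0,0,-0.988,0.85],[0,0,0.08,0,0,-0.988,0.85]]' && python3 -m jog '[[0.746,0.64,0,0,0,0,0.85],[0.746,0.64,0,0,0,0,0.85],[0.746,0.64,0,0,0,0,0.85],[0.746,0.64,0,0,0,0,0.85],[0.746,0.64,0,0,0,0,0.85],[0.746,0.64,0,0,0,0,0.85],[0.746,0.64,0,0,0,0,0.85],[0.746,0.64,0,0,0,0,0.85],[0.746,0.64,0,0,0,0,0.85],[0.746,0.64,0,0,0,0,0.85],[0.746,0.64,0,0,0,0,0.85]]' && python3 -m jog '[[0.9,0.062,0.05,0,0,0,0.85],[0.9,0.062,0.05,0,0,0,0.85],[0.9,0.062,0.05,0,0,0,0.85],[0.9,0.062,0.05,0,0,0,0.85],[0.9,0.062,0.05,0,0,0,0.85],[0.9,0.062,0.05,0,0,0,0.85],[0.9,0.062,0.05,0,0,0,0.85],[0.9,0.062,0.05,0,0,0,0.85],[0.9,0.062,0.05,0,0,0,0.85],[0.9,0.062,0.05,0,0,0,0.85],[0.9,0.062,0.05,0,0,0,0.85],[0.9,0.062,0.05,0,0,0,0.85],[0.9,0.062,0.05,0,0,0,0.85],[0.9,0.062,0.05,0,0,0,0.85],[0.9,0.062,0.05,0,0,0,0.85],[0,0,0,0,0,0,0.85]]'; python3 go.py 439.6 291.7 150 94 439.6 291.7 38 94
```

```text
t: 2.8
ee_pos: [182.2, -597.9, 181.0]
orientation: [2.137, 2.302, -0.0]
ft_force: [0.1, 0.0, -0.5]
width: 74.8
grasp_force: 0.0
t: 3.9
ee_pos: [441.1, -249.4, 181.3]
orientation: [2.142, 2.297, 0.0]
ft_force: [0.4, -0.0, 0.0]
width: 74.3
grasp_force: 0.0
t: 5.5
ee_pos: [439.9, 294.3, 151.2]
orientation: [2.138, 2.301, 0.004]
ft_force: [-0.5, 0.4, 0.5]
width: 74.3
grasp_force: 0.0
t 5.5 at [439.9 294.3 151.2] a 94.21 tilt [0.002 0.002] w 74.3 gf 0.0 ft [-0.5  0.4  0.5]
turn z 0.034 shift [-0.063 -0.013  0.03 ]
turn z -0.0 shift [0.  0.  2.8]
```

```bash
python3 -m jog '[[0,0,0,0,0,0,0.98],[0,0,0,0,0,0,0.98]]' >/dev/null; python3 go.py 439.6 291.7 38 94
```

```text
t 5.7 at [439.2 289.6 151. ] a 93.99 tilt [-0.001 -0.001] w 84.9 gf 0.0 ft [ 0.7 -0.3  0.8]
turn z -0.001 shift [0.051 0.014 2.824]
```

```bash
python3 -m jog '[[0,0,0.6,0,0,0,0.98],[0,0,0.6,0,0,0,0.98],[0,0,0.6,0,0,0,0.98],[0,0,0.5,0,0,0,0.98],[0,0,0.3,0,0,0,0.98],[0,0,0.22,0,0,0,0.98]]'; python3 go.py 439.6 291.7 38 94
```

```text
t: 6.3
ee_pos: [439.5, 289.6, 37.7]
orientation: [-2.144, -2.296, 0.001]
ft_force: [-0.7, -0.3, 0.6]
width: 85.8
grasp_force: 0.0
t 6.3 at [439.5 289.6  37.7] a 93.94 tilt [-0.001 -0.   ] w 85.8 gf 0.0 ft [-0.7 -0.3  0.6]
turn z -0.011 shift [ 0.053  0.007 -0.008]
```

```bash
python3 -m jog '[[0.053,0,0,0,0,0,0.9],[0,0,0,0,0,0,0.7],[0,0,0,0,0,0,0.5],[0,0,0,0,0,0,0.5],[0,0,0,0,0,0,0.5],[0,0,0,0,0,0,0.5]]'; python3 go.py 439.6 291.7 160 94
```

```text
t: 6.9
ee_pos: [439.9, 293.1, 39.1]
orientation: [2.142, 2.298, 0.002]
ft_force: [0.7, -0.7, 5.7]
width: 62.0
grasp_force: 30.0
t 6.9 at [439.9 293.1  39.1] a 94.02 tilt [0.001 0.001] w 62.0 gf 30.0 ft [ 0.7 -0.7  5.7]
turn z 0.003 shift [-0.035 -0.01  -3.023]
```

```bash
python3 go.py 439.6 291.7 170 116.4 561.3 -195.2 170 116.4
```

```text
t 6.9 at [439.9 293.1  39.1] a 94.02 tilt [0.001 0.001] w 62.0 gf 30.0 ft [ 0.7 -0.7  5.7]
turn z -3.731 shift [-0.028 -0.023 -3.273]
turn z -0.0 shift [-12.256  -2.687   0.   ]
```

```bash
python3 -m jog '[[0,0,-0.3,0,0,0,0.5],[0,0,-0.5,0,0,0,0.5],[0,0,-0.6,0,0,-0.933,0.5],[0,0,-0.7,0,0,-0.933,0.5],[0,0,-0.7,0,0,-0.933,0.5],[0,0,-0.5,0,0,-0.933,0.5]]' && python3 -m jog '[[-0.5,-0.11,0,0,0,0,0.5],[-0.8,-0.175,0,0,0,0,0.5],[-0.9,-0.197,0,0,0,0,0.5],[-0.9,-0.197,0,0,0,0,0.5],[-0.9,-0.197,0,0,0,0,0.5],[-0.9,-0.197,0,0,0,0,0.5],[-0.9,-0.197,0,0,0,0,0.5],[-0.9,-0.197,0,0,0,0,0.5],[-0.9,-0.197,0,0,0,0,0.5],[-0.9,-0.197,0,0,0,0,0.5],[-0.9,-0.197,0,0,0,0,0.5],[-0.9,-0.197,0,0,0,0,0.5],[-0.9,-0.197,0,0,0,0,0.5],[-0.76,-0.167,0,0,0,0,0.5],[-0.3,-0.068,0,0,0,0,0.5],[0,0,0,0,0,0,0.5],[0,0,0,0,0,0,0.5],[0,0,0,0,0,0,0.5]]'
python3 - <<'E'
from h import *
im=grab(2); np.savez("im1.npz",**im)
for n in im: cv2.imwrite(f"pics/{n}1.png",im[n][:,:,::-1])
A=[cv2.resize(im[n][y:y+100,x:x+130,::-1].astype(np.uint8),None,fx=3,fy=3,interpolation=cv2.INTER_CUBIC) for n,x,y in(("top",250,150),("side",210,90))]
cv2.imwrite("pics/held1.png",np.hstack(A))
from workcell import ctrl
print([np.round(ctrl.get_obs()["ee_pos"],1) for _ in range(2)])
E
```

```text
t: 7.5
ee_pos: [439.4, 292.8, 172.5]
orientation: [1.65, 2.673, 0.002]
ft_force: [-0.1, 1.0, -0.6]
width: 62.1
grasp_force: 30.0
t: 9.3
ee_pos: [560.6, -192.9, 170.2]
orientation: [-1.653, -2.67, -0.0]
ft_force: [0.5, -0.6, -2.2]
width: 62.1
grasp_force: 30.0
[array([ 561.1, -193.4,  170.4]), array([ 561.1, -193.4,  170.4])][ WARN:0@3.521] global loadsave.cpp:1063 imwrite_ Unsupported depth image for selected encoder is fallbacked to CV_8U.
```

View pics/held1.png

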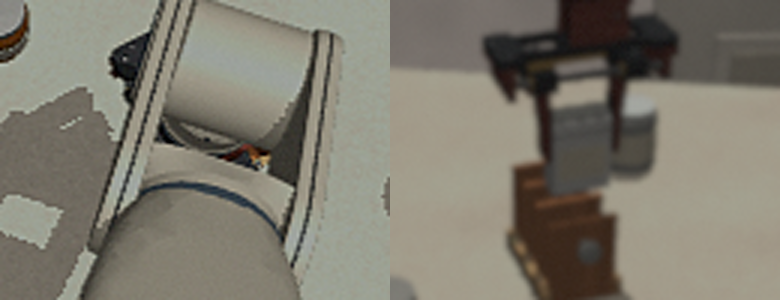

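Run:
```python
from h import *
np.set_printoptions(precision=2,suppress=True)
im=dict(np.load("im1.npz"))
for w in (2,4):
  for zb in(131,132.4):
    f0=lambda q:None
    c=cam("side"); p0=[561,-194,.46]
    uv=np.vstack([proj(c,b) for b in place(tin(62),p0+[zb])[0]]); a=np.floor(uv.min(0)-w).astype(int);b=np.ceil(uv.max(0)+w).astype(int)
    V=[(c,im["side"],(a[0],a[1],*(b-a)))]
    for th in(None,.46):
        g=(lambda q:score([q[0],q[1],q[2] if th is None else th,zb],tin(62),V))
        n=3 if th is None else 2
        rs=[minimize(g,p0[:n],method="Nelder-Mead",options=dict(initial_simplex=np.vstack([p0[:n]]+[np.array(p0[:n])+np.eye(n)[i]*s[i] for i in range(n)]))) for s in((6,6,.1),(-6,10,-.1),(4,15,.1))]
        r=min(rs,key=lambda r:r.fun); print(w,zb,th,r.x,r.fun)
# rack alone in the side view, same treatment
im0=dict(np.load("im0.npz"))
for th in(.44,.46,.48):
    c=cam("side"); p0=[583,-228]
    V=[(c,im0["side"],(244,135,50,60))]
    r=min((minimize(lambda q:score([*q,th],RACK,V),p0,method="Nelder-Mead",options=dict(initial_simplex=[p0,[583+s,-228],[583,-228+s]])) for s in(6,-8)),key=lambda r:r.fun);print(th,r.x,r.fun)
I=im["side"].astype(np.uint8)
from ov import overlay
cv2.imwrite("pics/ov1.png",np.hstack([overlay(im,"side",[(tin(62),[561,-194,.46,132]),(RACK,[580.8,-234.6,.46])],(230,100,70,100),6,""),overlay(im0,"side",[(RACK,[580.8,-234.6,.46])],(235,130,60,100),6,"")]))
```

```text
2 131 None [ 569.46 -225.51    0.47] 354.56544128228785
2 131 0.46 [ 569.63 -226.13] 355.04441520257797
2 132.4 None [ 569.02 -223.46    0.51] 335.3839414204068
2 132.4 0.46 [ 569.01 -222.48] 336.2451213240369
4 131 None [ 570.43 -232.43    0.52] 593.8634317578255
4 131 0.46 [ 570.39 -232.05] 596.8613015846893
4 132.4 None [ 569.8  -230.03    0.41] 579.3238365459124
4 132.4 0.46 [ 570.27 -230.13] 576.9321419983683
0.44 [ 583.73 -225.66] 333.22923902966835
0.46 [ 584.16 -225.17] 336.4068566374026
0.48 [ 583.39 -224.7 ] 349.2917123201286
```

View pics/ov1.png

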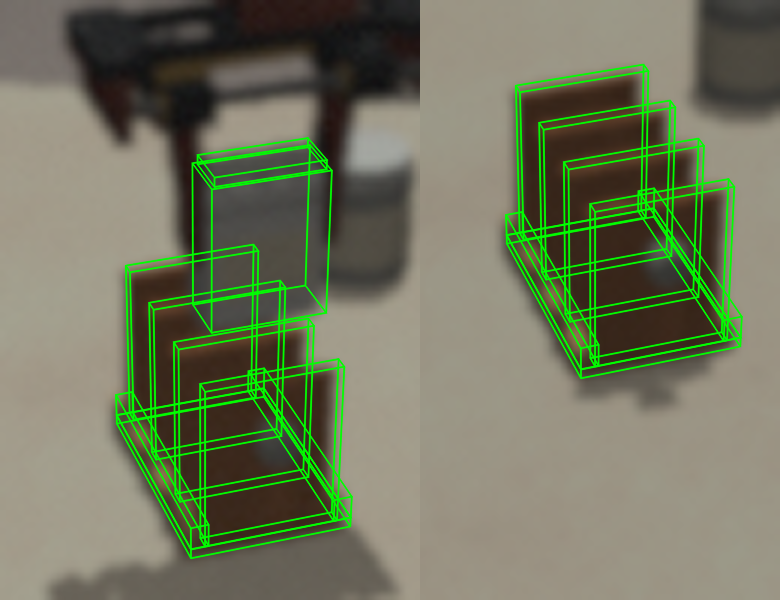

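```bash
python3 -m jog '[[0,0,0.3,0,0,0,0.5],[0,0,0.2,0,0,0,0.5],[0,0,0.1,0,0,0,0.5]]'|egrep 'ee|ft'; for i in 1 2 3; do python3 -m jog '[[0,0,0,0,0,0,0.5]]'|egrep 'ee|ft'; done; python3 go.py 561.3 -195.2 146 116.4
```

```text
ee_pos: [560.3, -193.9, 144.6]
ft_force: [-0.1, -0.0, -2.9]
ee_pos: [560.4, -194.1, 145.0]
ft_force: [-0.5, 0.7, -2.1]
ee_pos: [561.1, -194.4, 146.0]
ft_force: [0.3, -0.0, -1.4]
ee_pos: [561.4, -194.5, 146.5]
ft_force: [0.4, -0.4, -0.9]
t 10.1 at [ 561.4 -194.5  146.5] a 116.4 tilt [ 0. -0.] w 61.3 gf 30.0 ft [ 0.4 -0.4 -0.9]
turn z -0.001 shift [-0.016 -0.01   0.012]
```

```bash
for i in 1 2 3; do python3 -m jog '[[0,0,0.12,0,0,0,0.5]]'|egrep 'ee|ft'; done
```

```text
ee_pos: [561.8, -194.6, 142.2]
ft_force: [0.0, 1.1, -2.0]
ee_pos: [561.3, -194.5, 136.6]
ft_force: [-0.6, 0.2, -1.8]
ee_pos: [561.0, -194.3, 131.5]
ft_force: [1.1, -0.3, -2.8]
```

```bash
for i in 1 2 3 4; do python3 -m jog '[[0,0,0.25,0,0,0,0.5],[0,0,0.25,0,0,0,0.5]]'|egrep 'ee|ft'; done
```

```text
ee_pos: [561.1, -194.3, 111.0]
ft_force: [0.5, 0.4, -1.8]
ee_pos: [560.9, -194.2, 90.7]
ft_force: [-0.5, 0.3, -1.4]
ee_pos: [561.1, -194.3, 70.9]
ft_force: [0.1, 0.0, -1.4]
ee_pos: [561.2, -194.3, 51.0]
ft_force: [0.1, -0.5, -2.0]
```

```bash
python3 -m jog '[[0,0,0.1,0,0,0,0.5]]'|egrep 'ee|ft'; for i in 1 2 3 4; do python3 -m jog '[[0,0,0.04,0,0,0,0.5]]'|egrep 'ee|ft'; done
```

```text
ee_pos: [560.6, -194.1, 46.6]
ft_force: [0.6, -0.3, -2.2]
ee_pos: [560.9, -194.3, 45.6]
ft_force: [0.3, 0.6, -2.0]
ee_pos: [561.3, -194.4, 45.1]
ft_force: [-4.5, 1.5, 12.4]
ee_pos: [561.3, -194.4, 45.0]
ft_force: [-10.6, 3.3, 30.6]
ee_pos: [561.4, -194.5, 45.0]
ft_force: [-12.6, 2.4, 41.9]
```

```bash
python3 -m jog '[[0,0,-0.07,0,0,0,0.5],[0,0,0,0,0,0,0.76],[0,0,0,0,0,0,0.82],[0,0,0,0,0,0,0.85],[0,0,0,0,0,0,0.85]]'; python3 -m jog '[[0,0,-0.3,0,0,0,0.85],[0,0,-0.6,0,0,0,0.85],[0,0,-0.8,0,0,0,0.85],[0,0,-0.8,0,0,0,0.85],[0,0,-0.8,0,0,0,0.85]]'; python3 go.py 560 -194 177 183.1 578 231.8 140 183.1  578 231.8 58 183.1
```

```text
t: 12.2
ee_pos: [561.1, -194.3, 44.0]
orientation: [-1.655, -2.67, 0.0]
ft_force: [-0.0, 0.7, -0.1]
width: 74.5
grasp_force: 0.0
t: 12.7
ee_pos: [561.0, -194.3, 178.2]
orientation: [1.655, 2.67, 0.0]
ft_force: [0.3, -0.4, 0.1]
width: 74.5
grasp_force: 0.0
t 12.7 at [ 561.  -194.3  178.2] a 116.41 tilt [ 0. -0.] w 74.5 gf 0.0 ft [ 0.3 -0.4  0.1]
turn z -11.116 shift [0.025 0.009 0.03 ]
turn z -0.0 shift [-1.025 10.605  0.925]
turn z -0.0 shift [0.   0.   2.05]
```

```bash
python3 -m jog '[[0,0,0,0,0,-0.926,0.68],[0,0,0,0,0,-0.926,0.68],[0,0,0,0,0,-0.926,0.68],[0,0,0,0,0,-0.926,0.68],[0,0,0,0,0,-0.926,0.68],[0,0,0,0,0,-0.926,0.68],[0,0,0,0,0,-0.926,0.68],[0,0,0,0,0,-0.926,0.68],[0,0,0,0,0,-0.926,0.68],[0,0,0,0,0,-0.926,0.68],[0,0,0,0,0,-0.926,0.68],[0,0,0,0,0,-0.926,0.68]]' >/dev/null; python3 -m jog '[[-0.08,0.8,0.07,0,0,0,0.68],[-0.08,0.8,0.07,0,0,0,0.68],[-0.08,0.8,0.07,0,0,0,0.68],[-0.08,0.8,0.07,0,0,0,0.68],[-0.08,0.8,0.07,0,0,0,0.68],[-0.08,0.8,0.07,0,0,0,0.68],[-0.08,0.8,0.07,0,0,0,0.68],[-0.08,0.8,0.07,0,0,0,0.68],[-0.08,0.8,0.07,0,0,0,0.68],[-0.08,0.8,0.07,0,0,0,0.68],[-0.08,0.8,0.07,0,0,0,0.68],[-0.08,0.8,0.07,0,0,0,0.68],[-0.06,0.7,0.07,0,0,0,0.68],[0,0.3,0,0,0,0,0.68],[0,0,0,0,0,0,0.68],[0,0,0,0,0,0,0.68],[0,0,0,0,0,0,0.68]]'; python3 go.py 578 231.8 110 183.1  578 231.8 38 183.1
```

```text
t: 15.6
ee_pos: [579.2, 229.9, 140.1]
orientation: [0.083, -3.14, 0.0]
ft_force: [-0.2, -0.4, -0.7]
width: 59.7
grasp_force: 0.0
t 15.6 at [579.2 229.9 140.1] a -176.99 tilt [-0. -0.] w 59.7 gf 0.0 ft [-0.2 -0.4 -0.7]
turn z -60.015 shift [0.027 0.048 0.753]
turn z -0.0 shift [0.  0.  1.8]
```

```bash
python3 -m jog '[[0.02,0.045,0.4,0,0,0,0.68],[0,0,0.5,0,0,0,0.68],[0,0,0.35,0,0,0,0.68],[0,0,0.35,0,0,0,0.68]]'|egrep 'ee|ft'; python3 -m jog '[[0,0,0.35,0,0,0,0.68],[0,0,0.3,0,0,0,0.68],[0,0,0.3,0,0,0,0.68]]'|egrep 'ee|ft';python3 -m jog '[[0,0,0,0,0,0,0.5],[0,0,0,0,0,0,0.4],[0,0,0,0,0,0,0.25],[0,0,0,0,0,0,0.2],[0,0,0,0,0,0,0.2]]'; python3 go.py 430 250 140 183.1
```

```text
ee_pos: [577.8, 232.3, 74.2]
ft_force: [0.5, 0.6, 0.3]
ee_pos: [578.3, 233.0, 36.8]
ft_force: [-0.4, 0.7, -0.5]
t: 16.8
ee_pos: [578.7, 233.2, 38.6]
orientation: [-0.084, 3.139, 0.001]
ft_force: [0.2, 0.4, 2.3]
width: 29.7
grasp_force: 30.0
t 16.8 at [578.7 233.2  38.6] a -176.92 tilt [0.001 0.   ] w 29.7 gf 30.0 ft [0.2 0.4 2.3]
turn z -60.004 shift [ 3.69   0.621 -2.535]
```

```bash
python3 -m jog '[[0,0,-0.3,0,0,0,0.2],[0,0,-0.6,0,0,0,0.2],[0,0,-0.7,0,0,0,0.2],[0,0,-0.7,0,0,0,0.2],[0,0,-0.5,0,0,0,0.2],[0,0,-0.2,0,0,0,0.2],[0,0,0,0,0,0,0.2]]'; python3 go.py 520 20 152 183.1
```

```text
t: 17.5
ee_pos: [578.8, 233.3, 159.5]
orientation: [-0.084, 3.138, 0.001]
ft_force: [0.0, -0.0, -2.2]
width: 30.0
grasp_force: 30.0
t 17.5 at [578.8 233.3 159.5] a -176.92 tilt [0.002 0.001] w 30.0 gf 30.0 ft [ 0.  -0.  -2.2]
turn z -60.004 shift [ 1.757 -5.244  0.186]
```

```bash
python3 -m jog '[[0.15,-0.4,0,0,0,0,0.2],[0.25,-0.75,0,0,0,0,0.2],[0.25,-0.75,0,0,0,0,0.2],[0.25,-0.75,0,0,0,0,0.2],[0.25,-0.75,0,0,0,0,0.2],[0.25,-0.75,0,0,0,0,0.2],[0.25,-0.7,0,0,0,0,0.2],[0.1,-0.39,0.4,0,0,0,0.2],[0,0,0.7,0,0,0,0.2],[0,0,0.7,0,0,0,0.2],[0,0,0.6,0,0,0,0.2],[0,0,0.35,0,0,0,0.2],[0,0,0.1,0,0,0,0.2]]'; for i in 1 2 3 4; do python3 -m jog '[[0,0,0.04,0,0,0,0.2]]'|egrep 'ee|ft'; done
```

```text
t: 18.8
ee_pos: [517.5, 19.4, 41.8]
orientation: [0.084, -3.136, 0.0]
ft_force: [-0.4, 0.1, -0.3]
width: 30.0
grasp_force: 30.0
ee_pos: [519.1, 19.7, 41.8]
ft_force: [-0.2, -0.2, -0.7]
ee_pos: [520.1, 19.9, 41.3]
ft_force: [0.5, -0.5, -1.0]
ee_pos: [520.3, 19.9, 39.9]
ft_force: [-1.1, 0.5, -1.9]
ee_pos: [520.3, 20.0, 38.5]
ft_force: [-7.4, -1.1, 40.0]
```

Set down. Back off a little, release, rise, turn 90° and look.

```bash
python3 -m jog '[[0,0,-0.04,0,0,0,0.2],[0,0,0,0,0,0,0.42],[0,0,0,0,0,0,0.6],[0,0,0,0,0,0,0.7],[0,0,-0.4,0,0,0,0.8],[0,0,-0.8,0,0,0,0.9]]' && python3 -m jog '[[0,0,-0.8,0,0,1,0.9],[0,0,0,0,0,1,0.9],[0,0,0,0,0,1,0.9],[0,0,0,0,0,1,0.9],[0,0,0,0,0,1,0.9],[0,0,0,0,0,1,0.9],[0,0,0,0,0,1,0.9],[0,0,0,0,0,1,0.9],[0,0,0,0,0,1,0.9],[0,0,0,0,0,1,0.9],[0,0,0,0,0,1,0.9],[0,0,0,0,0,1,0.9],[0,0,0,0,0,1,0.9],[0,0,0,0,0,1,0.9],[0,0,0,0,0,1,0.9],[0,0,0,0,0,0,0.9]]'; python3 go.py 520.3 20 38 93.1
python3 - <<'E'
from h import *
im={"side":optics.get_image("side"),"top":optics.get_image("top")}
np.savez("im2.npz",**im)
for pad in(3,6): print(pad,fit(tin(52),[524,24,.054],im,("side",),pad=pad,steps=(5,5,.1)))
cv2.imwrite("pics/s2.png",cv2.resize(im["side"][90:350,120:400,::-1],None,fx=2.3,fy=2.3,interpolation=cv2.INTER_CUBIC))
E
```

```text
t: 19.8
ee_pos: [517.8, 19.9, 85.7]
orientation: [0.084, -3.136, -0.0]
ft_force: [0.5, -0.4, -0.5]
width: 65.3
grasp_force: 0.0
t: 21.4
ee_pos: [519.5, 19.9, 119.0]
orientation: [-2.162, -2.279, 0.0]
ft_force: [0.2, 0.0, -0.3]
width: 78.6
grasp_force: 0.0
t 21.4 at [519.5  19.9 119. ] a 93.03 tilt [-0.  0.] w 78.6 gf 0.0 ft [ 0.2  0.  -0.3]
turn z -0.012 shift [0.    0.02  2.025]
3 (array([5.22931066e+02, 3.42164958e+01, 1.44067959e-01]), np.float64(129.04469755574814))
6 (array([5.19999715e+02, 3.88808620e+01, 1.96728533e-02]), np.float64(294.93459284410625))
```

View pics/s2.png

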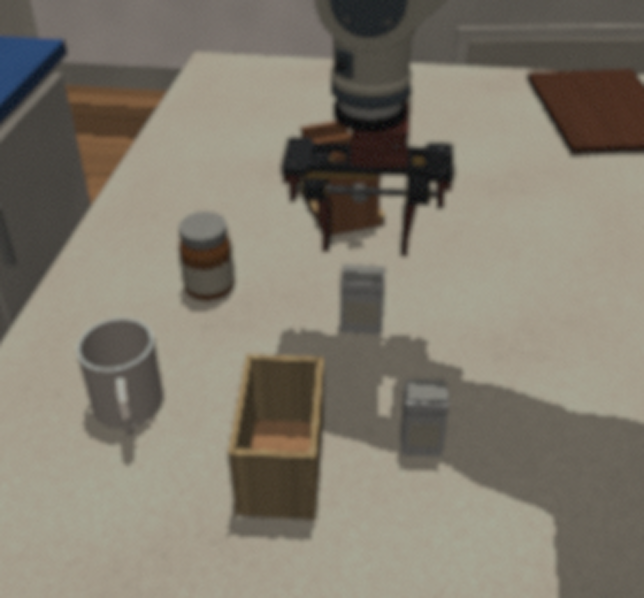

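```bash
python3 -m jog '[[0,0,0.5,0,0,0,0.9],[0,0,0.5,0,0,0,0.9],[0,0,0.5,0,0,0,0.9],[0,0,0.4,0,0,0,0.9],[0,0,0.12,0,0,0,0.9],[0,0,0,0,0,0,0.7],[0,0,0,0,0,0,0.55],[0,0,0,0,0,0,0.4],[0,0,0,0,0,0,0.4],[0,0,0,0,0,0,0.4]]'; python3 go.py 520 20 160 116.4 580.8 -234.6 160 116.4
```

```text
t: 22.5
ee_pos: [520.2, 20.0, 39.1]
orientation: [2.16, 2.28, 0.002]
ft_force: [0.1, -0.3, 4.7]
width: 51.9
grasp_force: 30.0
t 22.5 at [520.2  20.   39.1] a 93.09 tilt [0.001 0.   ] w 51.9 gf 30.0 ft [ 0.1 -0.3  4.7]
turn z -3.885 shift [ 0.004 -0.004 -3.024]
turn z -0.0 shift [-6.377 -1.469  0.   ]
```

```bash
python3 -m jog '[[0,0,-0.3,0,0,0,0.4],[0,0,-0.5,0,0,0,0.4],[0,0,-0.6,0,0,-0.971,0.4],[0,0,-0.6,0,0,-0.971,0.4],[0,0,-0.6,0,0,-0.971,0.4],[0,0,-0.45,0,0,-0.971,0.4],[-0.4,-0.09,0,0,0,0,0.4],[-0.8,-0.185,0,0,0,0,0.4],[-0.8,-0.185,0,0,0,0,0.4],[-0.8,-0.185,0,0,0,0,0.4],[-0.8,-0.185,0,0,0,0,0.4],[-0.8,-0.185,0,0,0,0,0.4],[-0.8,-0.185,0,0,0,0,0.4],[-0.8,-0.185,0,0,0,0,0.4],[-0.37,-0.08,0,0,0,0,0.4],[0,0,0.2,0,0,0,0.4],[0,0,0.15,0,0,0,0.4],[0,0,0,0,0,0,0.4]]'|egrep '^t|ee|ft'; for i in 1 2 3; do python3 -m jog '[[0,0,0,0,0,0,0.4]]'|egrep 'ee|ft'; done; python3 go.py 580.7 -234.4 146 116.4
```

```text
t: 24.3
ee_pos: [578.9, -232.5, 144.8]
ft_force: [0.8, 0.1, -1.3]
ee_pos: [579.8, -232.9, 145.9]
ft_force: [-0.4, 0.1, -1.5]
ee_pos: [580.3, -233.4, 146.4]
ft_force: [-0.6, 0.4, -1.0]
ee_pos: [580.5, -233.8, 146.5]
ft_force: [-0.1, 0.1, -1.1]
t 24.6 at [ 580.5 -233.8  146.5] a 116.42 tilt [ 0. -0.] w 51.8 gf 30.0 ft [-0.1  0.1 -1.1]
turn z 0.004 shift [-0.015 -0.002  0.014]
```

```bash
for i in 1 2 3 4; do python3 -m jog '[[0,0,0.12,0,0,0,0.4]]'|egrep 'ee|ft'; done
```

```text
ee_pos: [581.0, -234.3, 142.2]
ft_force: [-0.2, -0.2, -0.7]
ee_pos: [580.4, -234.3, 136.6]
ft_force: [0.4, 1.1, -0.8]
ee_pos: [580.1, -234.3, 131.3]
ft_force: [0.2, 0.2, -1.4]
ee_pos: [580.1, -234.3, 126.4]
ft_force: [0.3, -0.0, -0.5]
```

```bash
for i in 1 2 3 4; do python3 -m jog '[[0,0,0.24,0,0,0,0.4],[0,0,0.24,0,0,0,0.4]]'|egrep 'ee|ft'; done
```

```text
ee_pos: [580.2, -234.4, 107.0]
ft_force: [0.7, -0.3, -0.8]
ee_pos: [580.1, -234.3, 87.6]
ft_force: [0.7, -0.3, -1.3]
ee_pos: [580.2, -234.3, 68.5]
ft_force: [-0.6, -0.1, -1.0]
ee_pos: [580.3, -234.4, 49.4]
ft_force: [0.2, 0.2, -2.0]
```

```bash
for i in 1 2 3; do python3 -m jog '[[0,0,0.04,0,0,0,0.4]]'|egrep 'ee|ft'; done
```

```text
ee_pos: [579.5, -234.0, 47.2]
ft_force: [-0.4, 0.8, -0.9]
ee_pos: [580.3, -234.4, 46.8]
ft_force: [0.8, 0.3, -1.0]
ee_pos: [580.6, -234.5, 45.7]
ft_force: [0.6, -0.1, -1.9]
```

```bash
for i in 1 2; do python3 -m jog '[[0,0,0.03,0,0,0,0.4]]'|egrep 'ee|ft'; done
```

```text
ee_pos: [580.7, -234.5, 45.1]
ft_force: [-3.3, 1.9, 13.9]
ee_pos: [580.7, -234.6, 45.0]
ft_force: [-6.6, 3.7, 24.0]
```

```bash
python3 -m jog '[[0,0,-0.035,0,0,0,0.4],[0,0,0,0,0,0,0.64],[0,0,0,0,0,0,0.7],[0,0,0,0,0,0,0.75],[0,0,0,0,0,0,0.75]]'; python3 -m jog '[[0,0,-0.3,0,0,0,0.75],[0,0,-0.6,0,0,0,0.75],[0,0,-0.8,0,0,0,0.75],[0,0,-0.8,0,0,0,0.75],[0,0,-0.4,0,0,0.825,0.75],[0,0,0,0,0,0.825,0.75],[0,0,0,0,0,0.825,0.75],[0,0,0,0,0,0.825,0.75]]'; python3 go.py 439.4 192.5 130 96.6 439.4 192.5 38 96.6
```

```text
t: 26.8
ee_pos: [580.3, -234.4, 44.4]
orientation: [-1.656, -2.67, -0.0]
ft_force: [0.4, -0.6, 0.9]
width: 66.0
grasp_force: 0.0
t: 27.6
ee_pos: [580.5, -234.4, 161.7]
orientation: [2.094, 2.341, 0.001]
ft_force: [-0.0, -0.2, -0.3]
width: 65.6
grasp_force: 0.0
t 27.6 at [ 580.5 -234.4  161.7] a 96.37 tilt [ 0.001 -0.   ] w 65.6 gf 0.0 ft [-0.  -0.2 -0.3]
turn z -0.038 shift [11.008 -2.276  0.793]
turn z -0.0 shift [0.  0.  2.3]
```

```bash
python3 -m jog '[[0.5,-0.1,0,0,0,0,0.75],[0.85,-0.176,0.07,0,0,0,0.75],[0.85,-0.176,0.07,0,0,0,0.75],[0.85,-0.176,0.07,0,0,0,0.75],[0.85,-0.176,0.07,0,0,0,0.75],[0.85,-0.176,0.07,0,0,0,0.75],[0.85,-0.176,0.07,0,0,0,0.75],[0.85,-0.176,0.07,0,0,0,0.75],[0.85,-0.176,0.07,0,0,0,0.75],[0.85,-0.176,0.07,0,0,0,0.75],[0.85,-0.176,0.07,0,0,0,0.75],[0.85,-0.176,0.07,0,0,0,0.75],[0.85,-0.176,0.07,0,0,0,0.75],[0.3,-0.064,0,0,0,0,0.75],[0,0,0,0,0,0,0.75],[0,0,0,0,0,0,0.75],[0,0,0,0,0,0,0.75],[0,0,0,0,0,0,0.75]]'|egrep '^t|ee|wid'; python3 go.py  439.4 192.5 38 96.6
```

```text
t: 29.4
ee_pos: [439.8, 191.3, 127.0]
width: 66.2
t 29.4 at [439.8 191.3 127. ] a 96.5 tilt [ 0. -0.] w 66.2 gf 0.0 ft [ 0.   0.4 -0.1]
turn z -0.017 shift [ 0.03  -0.007  2.225]
```

```bash
python3 -m jog '[[0.03,0,0.4,0,0,0,0.75],[0,0,0.5,0,0,0,0.75],[0,0,0.5,0,0,0,0.75],[0,0,0.5,0,0,0,0.75],[0,0,0.32,0,0,0,0.75],[0,0,0,0,0,0,0.75]]'|egrep '^t|ee|ft'; python3 -m jog '[[0,0,0,0,0,0,0.6],[0,0,0,0,0,0,0.45],[0,0,0,0,0,0,0.3],[0,0,0,0,0,0,0.3],[0,0,0,0,0,0,0.3]]'; python3 go.py 440 192 160 116.4 600.2 -273.8 160 116.4
```

```text
t: 30.0
ee_pos: [438.5, 192.5, 36.7]
ft_force: [0.1, -0.9, 0.6]
t: 30.5
ee_pos: [439.9, 193.8, 38.8]
orientation: [2.09, 2.345, 0.002]
ft_force: [-0.0, -1.5, 7.4]
width: 42.1
grasp_force: 30.0
t 30.5 at [439.9 193.8  38.8] a 96.59 tilt [0.001 0.001] w 42.1 gf 30.0 ft [-0.  -1.5  7.4]
turn z -3.302 shift [-0.041 -0.016 -3.03 ]
turn z -0.0 shift [-12.211  -1.59    0.   ]
```

```bash
python3 -m jog '[[0,0,-0.3,0,0,0,0.3],[0,0,-0.5,0,0,0,0.3],[0,0,-0.6,0,0,-0.825,0.3],[0,0,-0.6,0,0,-0.825,0.3],[0,0,-0.6,0,0,-0.825,0.3],[0,0,-0.45,0,0,-0.825,0.3]]'|egrep '^t|ee|ft'; python3 -m jog '[[-0.4,-0.05,0,0,0,0,0.3],[-0.85,-0.111,0,0,0,0,0.3],[-0.85,-0.111,0,0,0,0,0.3],[-0.85,-0.111,0,0,0,0,0.3],[-0.85,-0.111,0,0,0,0,0.3],[-0.85,-0.111,0,0,0,0,0.3],[-0.85,-0.111,0,0,0,0,0.3],[-0.85,-0.111,0,0,0,0,0.3],[-0.85,-0.111,0,0,0,0,0.3],[-0.85,-0.111,0,0,0,0,0.3],[-0.85,-0.111,0,0,0,0,0.3],[-0.85,-0.111,0,0,0,0,0.3],[-0.85,-0.111,0,0,0,0,0.3],[-0.85,-0.111,0,0,0,0,0.3],[-0.6,-0.08,0,0,0,0,0.3],[-0.15,-0.02,0.1,0,0,0,0.3],[0,0,0.2,0,0,0,0.3],[0,0,0.05,0,0,0,0.3]]'|egrep '^t|ee|ft'; for i in 1 2 3 4; do python3 -m jog '[[0,0,0,0,0,0,0.3]]'|egrep 'ee|ft'; done; python3 go.py 600 -273.8 146 116.4
```

```text
t: 31.1
ee_pos: [439.3, 193.6, 162.1]
ft_force: [0.3, 0.0, -1.1]
t: 32.9
ee_pos: [597.6, -270.6, 144.7]
ft_force: [0.2, 0.1, -1.0]
ee_pos: [598.1, -270.4, 145.2]
ft_force: [-0.5, 0.6, -2.0]
ee_pos: [598.8, -270.9, 146.0]
ft_force: [-0.3, 0.9, -0.7]
ee_pos: [599.2, -271.3, 146.4]
ft_force: [0.1, 0.6, -1.5]
ee_pos: [599.2, -271.7, 146.4]
ft_force: [-0.1, 0.2, -1.8]
t 33.3 at [ 599.2 -271.7  146.4] a 116.41 tilt [ 0. -0.] w 41.6 gf 30.0 ft [-0.1  0.2 -1.8]
turn z 0.001 shift [-0.057 -0.006  0.01 ]
```

```bash
python3 -m jog '[[-0.03,0,0,0,0,0,0.3],[0,0,0,0,0,0,0.3]]'|egrep 'ee|ft'; for i in 1 2 3 4; do python3 -m jog '[[0,0,0.12,0,0,0,0.3]]'|egrep 'ee|ft'; done
```

```text
ee_pos: [599.7, -273.2, 146.2]
ft_force: [-0.4, 0.6, -1.8]
ee_pos: [600.1, -273.4, 141.8]
ft_force: [-0.1, -0.4, -1.3]
ee_pos: [599.6, -273.1, 136.2]
ft_force: [-0.5, -0.5, -1.7]
ee_pos: [599.4, -273.0, 131.0]
ft_force: [-0.4, -0.1, -1.2]
ee_pos: [599.4, -273.0, 126.1]
ft_force: [0.2, -0.4, -1.6]
```

```bash
for i in 1 2 3 4; do python3 -m jog '[[0,0,0.24,0,0,0,0.3],[0,0,0.24,0,0,0,0.3]]'|egrep 'ee|ft'; done
```

```text
ee_pos: [599.5, -273.1, 106.8]
ft_force: [0.2, 0.1, -1.8]
ee_pos: [599.4, -273.0, 87.4]
ft_force: [0.2, -0.2, -1.4]
ee_pos: [599.5, -273.0, 68.3]
ft_force: [-0.1, -0.0, -1.1]
ee_pos: [599.6, -273.1, 49.3]
ft_force: [0.9, 0.8, -0.6]
```

```bash
for i in 1 2 3 ; do python3 -m jog '[[0,0,0.04,0,0,0,0.3]]'|egrep 'ee|ft'; done
```

```text
ee_pos: [598.8, -272.7, 46.9]
ft_force: [0.1, 0.9, -1.6]
ee_pos: [599.5, -273.0, 46.5]
ft_force: [-0.6, -0.1, -1.5]
ee_pos: [599.9, -273.2, 45.5]
ft_force: [0.4, 0.2, -1.6]
```

```bash
python3 -m jog '[[0,0,0.03,0,0,0,0.3]]'|egrep 'ee|ft'
```

```text
ee_pos: [599.9, -273.3, 44.8]
ft_force: [-3.3, 1.9, 9.4]
```

```bash
python3 -m jog '[[0,0,0,0,0,0,0.3],[0,0,-0.02,0,0,0,0.52],[0,0,0,0,0,0,0.58],[0,0,0,0,0,0,0.62],[0,0,0,0,0,0,0.62],[0,0,-0.3,0,0,0,0.62],[0,0,-0.6,0,0,0,0.62],[0,0,-0.8,0,0,0,0.62],[0,0,-0.8,0,0,0,0.62],[0,0,-0.8,0,0,0,0.62],[0,-0.6,-0.3,0,0,0,0.62],[0,-0.9,0,0,0,0,0.62],[0,-0.9,0,0,0,0,0.62],[0,-0.9,0,0,0,0,0.62],[0,-0.8,0,0,0,0,0.62],[0,-0.4,0,0,0,0,0.62]]'
python3 - <<'E'
from h import *
im=grab(1)
A=[cv2.resize(im[n][y:y+140,x:x+130,::-1].astype(np.uint8),None,fx=3,fy=3,interpolation=cv2.INTER_CUBIC) for n,x,y in(("top",250,130),("side",210,90))]
cv2.imwrite("pics/end.png",np.hstack(A))
E
```

```text
t: 36.7
ee_pos: [436.4, -353.8, 189.7]
orientation: [1.658, 2.668, -0.0]
ft_force: [0.1, -0.2, 0.3]
width: 54.5
grasp_force: 0.0
```

View pics/end.png

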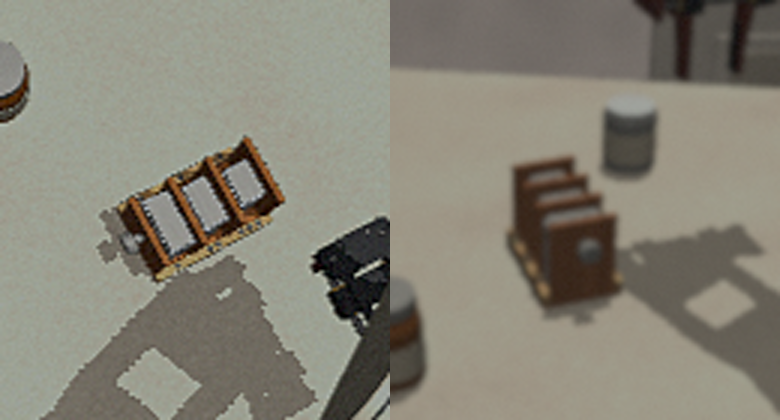

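The picture shows all three tins seated upright: wide beside the knob (165,220), middle (205,203), narrow (245,183). The gripper is clear of them.

```bash
python3 -c "
from workcell import ctrl; print(ctrl.close_job())"
```

```text
the job is handed in; nothing more can be done
None
```

All three tins stand upright and released in the rack — wide in slot 1, middle (from the crate, set down and regripped) in slot 2, narrow in slot 3; none dropped, jar, can and mug untouched, and the job was handed in at about 37 s (the hand-in call returned no verdict).

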